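# Try a locker latch, then hold it home for screwing

## Robot

A 6-joint arm with a two-finger parallel gripper is mounted at the origin on a cart in front of the work surface, level with it; the furniture and walls round the work are solid. World frame = base frame: x ahead of the robot, y to its left, z up, the work surface at z = 0. Lengths are in m, angles in rad, forces in N, time in s.
With the tool pointing down it reaches from about 0.275 to 0.975 m from the base axis. Payload 8.4 kg.
Tool frame: the origin (TCP) lies at the very end of the fingers, on their centre line; the grasp point (between the pads) lies 19 mm behind it (arm.pinch_z is the distance from the TCP to the grasp point, in m); z points along the fingers, y is the line along which they close (so a half turn about z gives the same grasp; the last joint's range is limited). The gripper opens to 92 mm and grips with 3 to 60 N. Pads are 20 mm wide; open, the fingers measure 128 mm over their backs; the gripper's body (75 mm by 189 mm) begins 69 mm behind the grasp point.
Start: joints at [1.12, 0.353, 1.633, -0, 1.155, -0.002], TCP at [0.271, 0.563, 0.215] pointing down, gripper open.
Joint ranges: [-2.63, 2.63], [-0.92, 2.1], [0.06, 2.66], [-1.3, 4.44], [0, 2.69], [-3.02, 3.02]. Speed limits (rad/s): [2.22, 2.22, 2.79, 3.14, 3.14, 3.14].

## Interface

Orientations are given as a 3x3 rotation matrix whose columns are the frame's x, y, z axes.
In Python, from workcell import sensors, cams, arm gives the robot as it stands.
- The arm moves only by the shell command python3 -m creep 'ROWS' [FORCE]. ROWS is JSON, one flat list of numbers, 7 for each row, row after row: the gripper's target within -1 to 1 (fully open at 1, half-way at 0, shut at -1), then the shift along the tool's x, y, z in m, then the turn, a rotation vector about the tool's x, y, z in rad. A call has 1 to 10 rows; each row is the pose to reach, as a shift and turn from the pose commanded when the call began, along the tool's axes at that moment; what a row does not reach only later rows make up. A row lasts 1/10 s, in which the tool goes at most 50 mm and 8.59 degrees, less where a joint would pass 70% of its speed; a pose out of reach is approached as far as the arm can. A call with a gripper value outside its range is refused whole. The fingers move at their own pace and stop on an object; FORCE is the grip in N (left out, the last holds). Time passes only in rows, so rows that repeat a pose let the fingers close. It gives the time, the measured TCP pose, the force, the opening and the grip force at its end, in the units of the state.
- sensors.get_obs(): the state, without advancing time (a new reading comes with each control period).
- cams.grab_frame(name): name is "scene" or "top" or "wrist"; returns a dict with "image" (400x640x3 uint8, red, green, blue), "z_map" (400x640 float32, m along the optical axis (not along the pixel's ray), 0 where there is no reading), "mtx" (3x3 intrinsics, pixels), "R" (3x3) and "t" (3): a world point X has camera coordinates R X + t; the wrist camera has in their place "tool_from_camera" (4x4, takes a point from camera to tool coordinates, whose origin is the TCP and whose axes are the flange's). Camera axes: x right, y down, z forward; pixel columns grow to the right and rows downward; lengths in m; the calibration is good to about 2 mm. The wrist camera is an equidistant fisheye: a pixel r from the principal point sees the ray r / f radians off the axis. A picture is of the moment at which its call begins: read the wrist's pose just before it.
- arm.close_job(): hands the job in; it is judged then, once.
Trained networks look in a picture, given as the dict that the camera call returned (one of the last four; its "shot" number tells which), for a name from the list of things; names that differ only in an ending like _2 or _b are one class to them, and where a whole thing is asked for, a point or a joint stands for the part that bears it (a point fixed in the world has none). Each returns a list of dicts, best first, with "confidence" (0 to 1); they miss things now and then, are a little off and sometimes report something else, mostly with a low value. They report only what shows in the picture. A call takes as long as a camera call. They do not tell look-alikes from the thing itself.
- cams.trace(picture, name): "mask" (400x640 bool, what is visible of it).
- cams.landmark_of(picture, name): "position" ([x, y, z] in m, in world coordinates, good to about 4 mm: a listed point, or the origin of a listed thing).
The state is a dict: "t": time; "joint_positions": joint angles; "qd": joint speeds; "joint_efforts": joint torques, N m; "position": TCP position; "ee_rot": TCP orientation; "ft_force": force on the tool from outside, world axes, zero at the start; "torque": the same for the moment, N m; "gripper_width": opening from 0.0 (shut) to 1.0 (fully open); "gripper_force": force on a finger pad.
Only numpy, scipy, OpenCV 4.12 (cv2) and the standard library are available. Lean on these libraries where they do the work, as an engineer would, in place of code of your own. Each camera call takes 0.05 s, during which the arm holds its last target. There are 200 camera calls.

## Task

This new latch goes on the door of the poison-herb locker: first try it where it lies, turning its thumb-turn clockwise right to the stop and letting go, so that it springs back by itself. Then set the latch flat on the door, bolt in the notch of the aluminium fence and nose flush against the fence, and keep pushing it against the fence with a steady 12 newtons or so (at least 5, at most 20, never rammed) for a colleague to screw it down: finish while still holding it pushed there. Leave the dish of screws, the screwdriver and the porcelain jar where they are.

Things in the scene. Friction and masses are not known exactly. Their poses are not given: they have to be found in the camera images.
- latch: Loose latch, about 0.5 kg: steel case 64 long (x) x 50 wide (y) x 24 mm high, brass nose plate at +x; tail plate 20 mm long, 3 mm high behind it. Origin: centre of the case's underside; +x out of the nose, z up. A brass bolt 16 wide x 10 mm high sticks 14 mm out of the nose, its middle 13 mm above the underside. Height with thumb-turn 45 mm. Grip the case across its 50 mm width, or push it.
- latch_nose (a point): Point on the latch at the foot of its nose: centre of the width, level with the underside, 32 mm along +x from the latch's origin. Axes as the latch's.
- turn_grip (a point): Middle of the brass thumb-turn's wing, on its vertical axis, over the centre of the case, 36.5 mm above the latch's underside. The wing is 34 long x 10 thick x 18 mm high (27 to 45 mm above the underside); at rest its length lies along the latch's x, so pinch it across the latch's y. The point turns with it.
- latch_turn (a joint): Angle of the thumb-turn, rad: 0 at rest, growing clockwise seen from above, hard stop at 1.2. A light spring (0.01 N m at rest, 0.03 N m at the stop) brings it back to 0 when let go. It draws the bolt in by 10 mm per rad. The latch's weight on the table keeps the case from turning along until the stop is reached.
- fence: Rigid aluminium angle 280 mm long, 8 mm thick, fixed on the fitting board along the far edge of the locker door, standing 28 mm above the door's face. A notch 20 mm wide, open at the top and down to 3 mm above the door's face, is in the middle of its length. Origin and axes are the board's: x points through the fence, away from the robot; its near face is at x = 75 mm.
- fence_notch (a point): Point on the near face of the fence, at the middle of the notch, level with the face of the door, 28 mm above the table. x points through the fence (the way to push), z up. In the finished place the latch's nose point lies here, with the axes the same way. Friction on the door takes 1 to 4 N of the push on the latch; only the rest reaches the fence.
- fitting_board: Fixed plywood board 230 (x) x 300 (y) x 12 mm; on it the dark red locker door, 170 x 260 x 16 mm, inner face up, reaching from the fence 170 mm toward the robot, its smooth flat face (friction about 0.25) 28 mm above the table. Turn-buttons 8 mm high hold it at both sides, 110 mm and more from the middle line. Origin: on the table under the board's centre; x toward the fence.
- screw_dish: Bystander: round dark steel dish, 80 mm across, 14 mm high, with brass screws. Origin: centre of its underside. It stands on the other side of the board from the latch.
- screwdriver: Bystander: screwdriver, 190 mm long, lying on the table to the left of the fence. Origin: underside, about the middle.
- herb_jar: Bystander: blue and white porcelain jar, 59 mm across, 76 mm high, upright. Origin: centre of its underside, z up.
Mind the look-alikes: they are no part of the job. What is shaped like the latch but red is not meant.

How it is judged:
On the way, in this order (a step that is already met when the one before it is completed fails the run):
1. the thumb-turn is turned clockwise to its stop (value of joint latch_turn above 1.1 rad), for 0.1 s.
2. the thumb-turn is let go and has sprung back, the latch still lying on the table (value of joint latch_turn below 0.12 rad and contact force between the fingers and latch below 0.2 N and height (world z) of latch_nose below 0.004 m), for 0.2 s.
At the end, for the whole second after the job is handed in: The latch lies flat on the door (within 3 mm and 0.05 rad), nose against the fence within 3 mm, bolt out and in the notch (within 4 mm of its middle), still, and the robot keeps it pressed against the fence with 5 to 20 N all through the last second (contact force between latch and fence between 5 and 20 N and x of latch_nose in the frame of fence_notch between -0.003 and 0.003 m and y of latch_nose in the frame of fence_notch between -0.004 and 0.004 m and z of latch_nose in the frame of fence_notch between -0.003 and 0.003 m and angle between the x axis of latch and the x axis of fence, either way round below 0.05 rad and value of joint latch_turn below 0.15 rad and linear speed of latch below 0.01 m/s); the arm keeps its last pose, push and grip.
It fails at once if the latch is rammed against the fence (over 45 N) (contact force between latch and fence above 45 N).
It fails at once if a bystander is disturbed (moved 30 mm, or the jar tipped) (distance of any of screw_dish, screwdriver, herb_jar from where it was at the start of the episode above 0.03 m or angle between herb_jar's own z axis and vertical above 0.4 rad).
It also fails if it takes over 72 s, if anything falls off the work surface, if the arm or the gripper's body presses on something with over 40 N, if the wrist force passes 120 N, or if a joint passes its speed limit or range.

## Working session

There is one attempt and no reset: what is moved stays moved. The work goes in short steps, Python scripts to look and compute and a shell command to move; the robot and the scene stay as the last step left them, time stands still between calls to the robot, and variables do not carry over. Pictures are saved under pics/ and viewed, at most 10 in all, crops included, and the job is handed in when it is done.

```bash
mkdir -p pics; ls; cat > h.py <<'E'
import numpy as np, cv2
from workcell import sensors, cams, arm
def save(n,im): cv2.imwrite('pics/'+n+'.png',cv2.cvtColor(im,cv2.COLOR_RGB2BGR))
def cloud(p):
    K=p['mtx'];z=p['z_map'];v,u=np.indices(z.shape)
    c=np.stack([(u-K[0,2])/K[0,0]*z,(v-K[1,2])/K[1,1]*z,z],-1)
    return (c-p['t'])@p['R']   # R^T (c-t)
E
python3 - <<'E'
from h import *
a=cams.grab_frame('top');b=cams.grab_frame('scene')
save('top',a['image']);save('scene',b['image'])
for n,p in(('top',a),('scene',b)):
  for k in ['latch','latch_nose','turn_grip','fence_notch','fence','fitting_board','screw_dish','screwdriver','herb_jar']:
    try:print(n,k,[(np.round(d['position'],3).tolist(),round(d['confidence'],2)) for d in cams.landmark_of(p,k)][:4])
    except Exception as e:print(n,k,e)
o=sensors.get_obs();print(o['t'],o['position'],o['ee_rot'],o['ft_force'],arm.pinch_z)
E
```

```text
pics
top latch [([0.398, -0.471, -0.0], 0.84), ([0.444, -0.342, -0.002], 0.71)]
top latch_nose [([0.363, -0.466, -0.002], 0.9), ([0.479, -0.336, -0.001], 0.73)]
top turn_grip [([0.397, -0.469, 0.035], 0.63), ([0.449, -0.34, 0.037], 0.48)]
top fence_notch [([0.664, 0.015, 0.03], 0.75)]
top fence []
top fitting_board [([0.588, 0.023, -0.001], 0.64), ([0.476, -0.337, 0.001], 0.52)]
top screw_dish [([0.495, 0.319, -0.003], 0.9)]
top screwdriver [([0.677, 0.272, -0.005], 0.74)]
top herb_jar [([0.667, -0.305, -0.003], 0.81)]
scene latch [([0.399, -0.466, 0.0], 0.79), ([0.445, -0.342, -0.0], 0.61)]
scene latch_nose [([0.482, -0.341, -0.0], 0.79), ([0.362, -0.469, -0.001], 0.74)]
scene turn_grip [([0.394, -0.468, 0.036], 0.65), ([0.451, -0.342, 0.032], 0.53)]
scene fence_notch [([0.668, 0.011, 0.028], 0.81)]
scene fence []
scene fitting_board [([0.59, 0.021, -0.002], 0.92)]
scene screw_dish [([0.503, 0.316, 0.004], 0.48)]
scene screwdriver [([0.675, 0.272, 0.001], 0.56), ([0.591, 0.02, -0.004], 0.31)]
scene herb_jar [([0.666, -0.301, 0.001], 0.86)]
1.0 [0.27118984 0.56310203 0.21457749] [[-9.00954036e-01  4.33914537e-01 -1.18114900e-05]
 [ 4.33914537e-01  9.00954036e-01  4.59720112e-07]
 [ 1.08410889e-05 -4.71099054e-06 -1.00000000e+00]] [ 0.36984761 -0.48378317 -0.18218051] 0.0187
```

View pics/top.png

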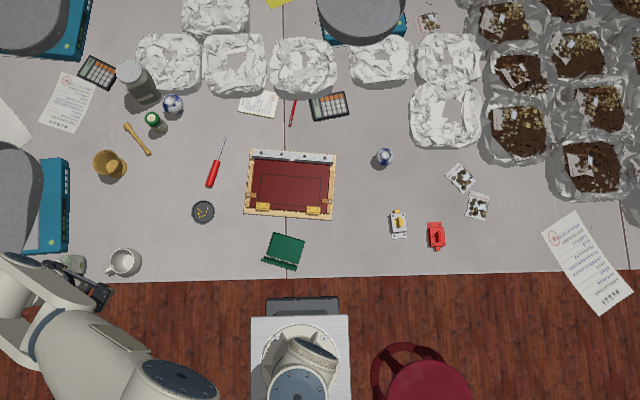

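View pics/scene.png

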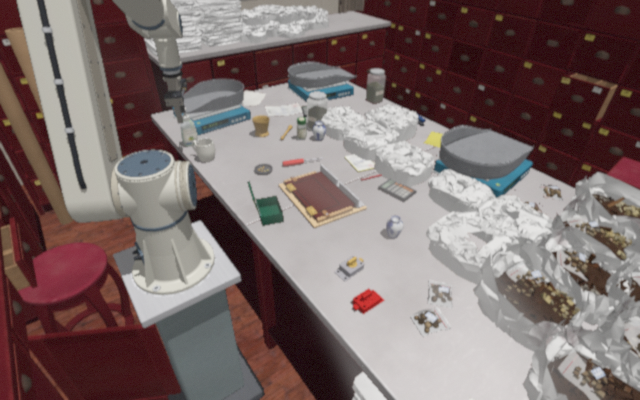

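The real latch is the steel one with the yellow wing, at about (398,222) in the top view. The red decoy is at (436,236), and the board with its fence is at about (290,185). Next I need the yaws of the latch and the fence.

```bash
python3 - <<'E'
from h import *
a=cams.grab_frame('top');c=cloud(a)
for m in cams.trace(a,'latch'):
  k=m['mask']&(c[...,2]>0.012);k2=c[k][:,:2]
  print('latch',k2.mean(0),cv2.minAreaRect((k2*1000).astype(np.float32)),k.sum())
s=(np.abs(c[...,2]-0.056)<0.006)&(abs(c[...,1])<0.2)&(c[...,0]>.6)&(c[...,0]<.72)
p=c[s];print('fence',p.mean(0),cv2.minAreaRect((p[:,:2]*1000).astype(np.float32)),s.sum())
s=(np.abs(c[...,2]-0.028)<0.004)&(abs(c[...,1]-.02)<0.17)&(c[...,0]>.4)&(c[...,0]<.7)
p=c[s];print('door',p.mean(0),cv2.minAreaRect((p[:,:2]*1000).astype(np.float32)),s.sum())
E
python3 -m creep '[1,-0.27,-0.37,0,0,0,0, 1,-0.27,-0.37,0,0,0,0, 1,-0.27,-0.37,0,0,0,0, 1,-0.27,-0.37,0,0,0,0, 1,-0.27,-0.37,0,0,0,0, 1,-0.27,-0.37,0,0,0,0, 1,-0.27,-0.37,0,0,0,0, 1,-0.27,-0.37,0,0,0,0, 1,-0.27,-0.37,0,0,0,0, 1,-0.27,-0.37,0,0,0,0]'
```

```text
latch [ 0.39145537 -0.4600702 ] ((360.49566650390625, -258.515625), (76.70952606201172, 472.4871520996094), 7.98724365234375) 306
latch [ 0.44646681 -0.33514399] ((365.16387939453125, -205.5009765625), (74.63706970214844, 377.9800109863281), 31.86237144470215) 296
fence [0.66908804 0.01659978 0.05546609] ((668.7568359375, 13.894790649414062), (276.44000244140625, 9.893319129943848), 83.9737777709961) 191
door [0.57990574 0.02475731 0.02781089] ((551.4685668945312, 29.081634521484375), (289.89056396484375, 293.4514465332031), 83.72502136230469) 3363
t: 2.1
position: [0.3542, 0.1086, 0.2148]
ee_rot: [[-0.899, 0.438, 0.001], [0.438, 0.899, -0.001], [-0.001, -0.001, -1.0]]
ft_force: [0.6, -0.1, -0.2]
gripper_width: 0.998
gripper_force: 0.0
```

```bash
python3 -m creep '[1,-0.278,-0.366,0,0,0,-0.55, 1,-0.278,-0.366,0,0,0,-0.55, 1,-0.278,-0.366,0,0,0,-0.55, 1,-0.278,-0.366,0,0,0,-0.55, 1,-0.278,-0.366,0,0,0,-0.55, 1,-0.278,-0.366,0,0,0,-0.55, 1,-0.278,-0.366,0,0,0,-0.55, 1,-0.278,-0.366,0,0,0,-0.55, 1,-0.278,-0.366,0,0,0,-0.55, 1,-0.278,-0.366,0,0,0,-0.55]'
python3 -m creep '[1,0,0,0.05,0,0,0, 1,0,0,0.05,0,0,0]'
cat >> h.py <<'E'
def wcloud(p,o):
    "world points for every wrist pixel (equidistant fisheye, z_map along axis)"
    K=p['mtx'];z=p['z_map'];v,u=np.indices(z.shape)
    x=(u-K[0,2])/K[0,0];y=(v-K[1,2])/K[1,1];r=np.hypot(x,y)+1e-9
    s=np.tan(np.minimum(r,1.5))/r*z
    c=np.stack([x*s,y*s,z],-1);T=p['tool_from_camera']
    return (c@T[:3,:3].T+T[:3,3])@np.array(o['ee_rot']).T+o['position']
E
cat > look.py <<'E'
import sys
from h import *
o=sensors.get_obs();p=cams.grab_frame('wrist');c=wcloud(p,o);save(sys.argv[1],p['image'])
R=np.array(o['ee_rot']);print('TCP',np.round(o['position'],4),'tool yaw',np.degrees(np.arctan2(R[1,0],R[0,0])),o['joint_positions'])
for k in sys.argv[2:]:
  print(k,[(np.round(d['position'],4).tolist(),round(d['confidence'],2)) for d in cams.landmark_of(p,k)])
np.savez('last.npz',c=c,im=p['image'],z=p['z_map'])
for m in cams.trace(p,'latch'):
  q=c[m['mask']&(p['z_map']>0)]
  for lo,hi in((.018,.029),(.039,.05)):
    k=q[(q[:,2]>lo)&(q[:,2]<hi)]
    if len(k)>5:print(lo,k.mean(0),cv2.minAreaRect((k[:,:2]*1000).astype(np.float32)),len(k))
E
python3 look.py w1 latch latch_nose turn_grip
```

```text
t: 3.1
position: [0.4455, -0.3361, 0.2146]
ee_rot: [[-0.995, -0.101, 0.001], [-0.101, 0.995, 0.0], [-0.001, 0.0, -1.0]]
ft_force: [0.8, 0.5, 1.0]
gripper_width: 1.0
gripper_force: 0.0
t: 3.3
position: [0.4424, -0.3329, 0.1597]
ee_rot: [[-0.995, -0.099, -0.007], [-0.099, 0.995, 0.005], [0.006, 0.006, -1.0]]
ft_force: [-1.3, 0.6, -0.4]
gripper_width: 0.997
gripper_force: 0.0
TCP [ 0.4424 -0.3329  0.1597] tool yaw -174.30007701522555 [-6.47914396e-01  3.08308477e-01  1.83317571e+00  3.39214936e-04
  1.00863916e+00 -2.31835696e+00]
latch [([0.4454, -0.3376, -0.0006], 0.79), ([0.393, -0.4654, 0.0015], 0.76), ([0.4823, -0.336, 0.0014], 0.38)]
latch_nose [([0.3642, -0.4675, 0.0032], 0.79), ([0.4818, -0.3404, 0.0026], 0.68)]
turn_grip [([0.4491, -0.338, 0.0386], 0.79), ([0.3996, -0.4683, 0.0328], 0.65)]
0.018 [ 0.3939489  -0.46439998  0.02374353] ((388.77288818359375, -467.4542541503906), (78.37207794189453, 50.412960052490234), 0.2849489152431488) 2235
0.039 [ 0.39566208 -0.46664063  0.04447593] ((396.0348205566406, -467.32977294921875), (10.405356407165527, 33.819698333740234), 89.86188507080078) 351
0.018 [ 0.4459661  -0.34098548  0.02399095] ((453.4676818847656, -340.3443603515625), (76.26472473144531, 48.42757034301758), 4.478407859802246) 2502
0.039 [ 0.44611643 -0.34097022  0.04463389] ((446.6581726074219, -340.8619079589844), (33.104801177978516, 9.709086418151855), 5.108694553375244) 368
```

View pics/w1.png

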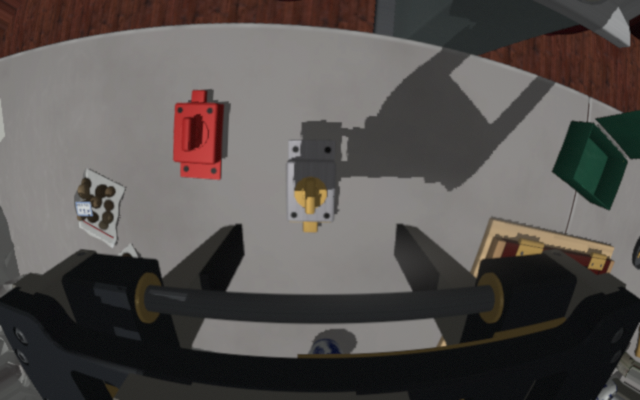

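The steel latch is centred at about (312,193) with its bolt toward the bottom of the picture, i.e. away from the robot. The red one is at (198,135). Depth puts the wing at (0.4464,-0.341) with yaw about 5° and top at 45 mm, which fits the given sizes.

```bash
python3 -m creep '[0,-0.003,-0.006,0.045,0,0,0.015, 0,-0.003,-0.006,0.09,0,0,0.015, 0,-0.003,-0.006,0.09,0,0,0.015, 0,-0.003,-0.006,0.09,0,0,0.015, 0,-0.003,-0.006,0.09,0,0,0.015]' 8
python3 look.py w2
```

```text
t: 4.05
position: [0.4501, -0.3408, 0.0774]
ee_rot: [[-0.996, -0.087, 0.003], [-0.087, 0.996, -0.002], [-0.003, -0.003, -1.0]]
ft_force: [-0.1, 0.2, 0.3]
gripper_width: 0.59
gripper_force: 0.0
TCP [ 0.4501 -0.3408  0.0774] tool yaw -175.0288594868582 [-6.50748496e-01  4.26754288e-01  1.87746374e+00 -9.56761900e-06
  8.33560082e-01 -2.30829755e+00]
0.018 [ 0.39375232 -0.4624722   0.02368796] ((389.8193054199219, -467.5245056152344), (76.81620788574219, 50.35856628417969), 0.9724316596984863) 3540
0.039 [ 0.39545248 -0.46629     0.04423825] ((395.5872497558594, -467.3058166503906), (10.515165328979492, 33.954463958740234), 88.77079772949219) 624
0.018 [ 0.44571209 -0.34133433  0.02389555] ((454.05364990234375, -340.5558776855469), (77.5039291381836, 50.11726379394531), 4.437732696533203) 4566
0.039 [ 0.44573342 -0.34120647  0.0448426 ] ((446.9866943359375, -340.9476623535156), (33.97713851928711, 9.783368110656738), 4.766792297363281) 669
```

```bash
python3 -m creep '[0,0.003,0,0.04,0,0,0, 0,0.003,0,0.05,0,0,0, 0,0.003,0,0.05,0,0,0, 0,0.003,0,0.05,0,0,0]' 8 && python3 -m creep '[-1,0,0,0,0,0,0, -1,0,0,0,0,0,0, -1,0,0,0,0,0,0, -1,0,0,0,0,0,0, -1,0,0,0,0,0,0, -1,0,0,0,0,0,0, -1,0,0,0,0,0,0]' 8
```

```text
t: 4.55
position: [0.4458, -0.3405, 0.0256]
ee_rot: [[-0.996, -0.086, 0.0], [-0.086, 0.996, -0.0], [-0.0, -0.0, -1.0]]
ft_force: [-0.4, 0.3, 0.4]
gripper_width: 0.502
gripper_force: 0.0
t: 5.25
position: [0.4456, -0.3404, 0.0247]
ee_rot: [[-0.996, -0.086, 0.0], [-0.086, 0.996, -0.0], [-0.0, -0.0, -1.0]]
ft_force: [1.5, -1.2, 2.8]
gripper_width: 0.174
gripper_force: 8.0
```

The opening reads 16 mm on a 10 mm wing, so the fingertips are probably on the hub below it. I'll open, raise 5 mm and close again.

```bash
python3 -m creep '[-0.4,0,0,0,0,0,0, -0.4,0,0,-0.005,0,0,0, -0.4,0,0,-0.005,0,0,0, -1,0,0,-0.005,0,0,0, -1,0,0,-0.005,0,0,0, -1,0,0,-0.005,0,0,0, -1,0,0,-0.005,0,0,0, -1,0,0,-0.005,0,0,0]' 8; python3 look.py w3
```

```text
t: 6.05
position: [0.4457, -0.3404, 0.0298]
ee_rot: [[-0.996, -0.086, 0.0], [-0.086, 0.996, -0.0], [-0.0, -0.0, -1.0]]
ft_force: [-0.3, 0.1, 6.1]
gripper_width: 0.112
gripper_force: 9.9
TCP [ 0.4457 -0.3404  0.0298] tool yaw -175.06115915719832 [-6.54892135e-01  4.96102876e-01  1.90520759e+00  2.74823388e-05
  7.39787196e-01 -2.31190773e+00]
0.018 [ 0.43072579 -0.34216055  0.0235151 ] ((453.0439758300781, -340.40692138671875), (76.22463989257812, 50.53076171875), 4.316317558288574) 3632
0.039 [ 0.44498664 -0.34095851  0.04482126] ((446.0301818847656, -341.30517578125), (33.48332977294922, 22.887296676635742), 35.0715217590332) 977
0.018 [ 0.39312242 -0.46046818  0.02366945] ((389.3370666503906, -467.477783203125), (77.39098358154297, 51.78691864013672), 1.4273619651794434) 4694
0.039 [ 0.39530093 -0.46600754  0.04403232] ((395.8398132324219, -467.77728271484375), (34.47219467163086, 11.690422058105469), 0.5238556861877441) 897
```

View pics/w3.png

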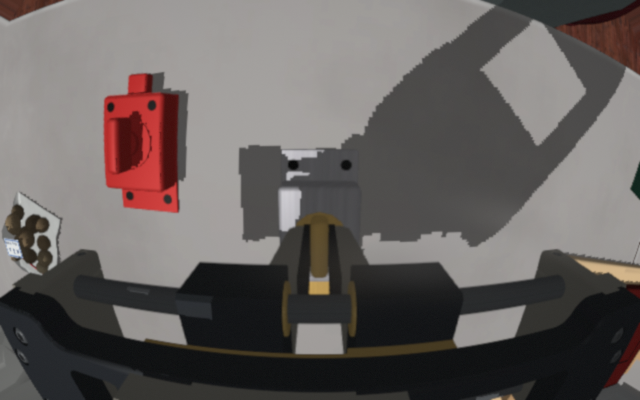

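The opening is now 10.3 mm, so the wing is pinched, at about (320,240) in the picture. Turning clockwise is a positive turn about the tool z, which points down.

```bash
python3 -m creep '[-1,0,0,0,0,0,0.13, -1,0,0,0,0,0,0.26, -1,0,0,0,0,0,0.39, -1,0,0,0,0,0,0.52, -1,0,0,0,0,0,0.65, -1,0,0,0,0,0,0.78, -1,0,0,0,0,0,0.9, -1,0,0,0,0,0,1.0, -1,0,0,0,0,0,1.1, -1,0,0,0,0,0,1.16]' 8; python3 -m creep '[-1,0,0,0,0,0,0.04, -1,0,0,0,0,0,0.06, -1,0,0,0,0,0,0.06, -1,0,0,0,0,0,0.06, -1,0,0,0,0,0,0.06]' 8
python3 - <<'E'
from h import *
o=sensors.get_obs();R=np.array(o['ee_rot']);print('yaw',np.degrees(np.arctan2(R[1,0],R[0,0])),o['torque'],o['ft_force'],o['gripper_width'])
E
python3 look.py w4
```

```text
t: 7.15
position: [0.4462, -0.3395, 0.0298]
ee_rot: [[-0.473, 0.881, 0.001], [0.881, 0.473, 0.001], [0.0, 0.001, -1.0]]
ft_force: [4.0, 5.9, 5.4]
gripper_width: 0.109
gripper_force: 9.9
t: 7.65
position: [0.4462, -0.3397, 0.0298]
ee_rot: [[-0.423, 0.906, 0.001], [0.906, 0.423, 0.001], [0.0, 0.001, -1.0]]
ft_force: [2.1, 4.1, 5.4]
gripper_width: 0.107
gripper_force: 9.9
yaw 115.02372589028028 [ 0.75502026 -0.51219966  0.07855665] [2.1205031  4.10994625 5.42317114] 0.10699330989102204
TCP [ 0.4462 -0.3397  0.0298] tool yaw 115.02372589028028 [-6.54123842e-01  4.96147219e-01  1.90520705e+00  1.57944381e-03
  7.39817574e-01 -1.09203652e+00]
0.018 [ 0.43981765 -0.32995347  0.02367041] ((447.1531982421875, -340.3783264160156), (64.65641021728516, 49.72676467895508), 4.206387996673584) 3842
0.039 [ 0.44629848 -0.33864587  0.0448616 ] ((448.56524658203125, -335.43597412109375), (32.036155700683594, 33.161888122558594), 57.5073127746582) 925
0.018 [ 0.37240908 -0.46372741  0.02353825] ((370.45654296875, -465.9986267089844), (38.88747024536133, 28.041515350341797), 37.82434844970703) 684
```

View pics/w4.png

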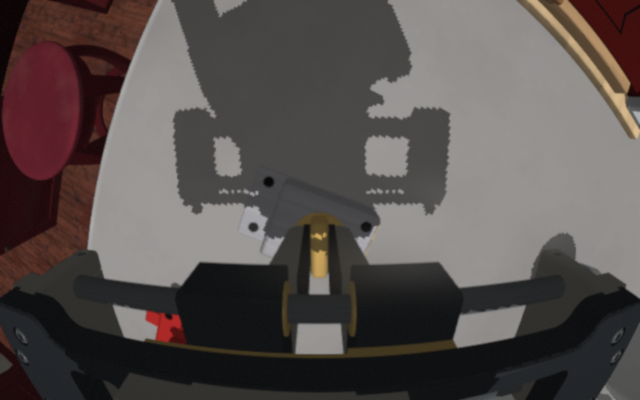

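The case stayed at yaw 4.2° while the tool turned 1.22 rad, and the moment about z shows it on the stop. Releasing.

```bash
python3 -m creep '[1,0,0,0,0,0,0, 1,0,0,0,0,0,0, 1,0,0,0,0,0,0, 1,0,0,0,0,0,0, 1,0,0,0,0,0,0, 1,0,0,0,0,0,0, 1,0,0,0,0,0,0, 1,0,0,0,0,0,0, 1,0,0,0,0,0,0, 1,0,0,0,0,0,0]' 8; python3 -m creep '[1,0,0,-0.05,0,0,0, 1,0,0,-0.05,0,0,-0.15, 1,0,0,-0.05,0,0,-0.3, 1,0,0,-0.05,0,0,-0.45, 1,0,0,-0.05,0,0,-0.6, 1,0,0,-0.05,0,0,-0.75, 1,0,0,-0.05,0,0,-0.9, 1,0,0,-0.05,0,0,-1.05, 1,0,0,-0.05,0,0,-1.2, 1,0,0,-0.05,0,0,-1.225]'; python3 -m creep '[1,0,0,0,0,0,0, 1,0,0,0,0,0,0]'; python3 look.py w5
```

```text
t: 8.75
position: [0.4455, -0.3402, 0.0296]
ee_rot: [[-0.423, 0.906, 0.0], [0.906, 0.423, 0.0], [-0.0, 0.0, -1.0]]
ft_force: [0.1, -1.2, 0.8]
gripper_width: 0.96
gripper_force: 0.0
t: 9.75
position: [0.4455, -0.3403, 0.0796]
ee_rot: [[-0.996, -0.094, 0.0], [-0.094, 0.996, -0.0], [-0.0, -0.0, -1.0]]
ft_force: [-0.6, -0.4, -1.0]
gripper_width: 1.001
gripper_force: 0.0
t: 9.95
position: [0.4455, -0.3402, 0.0796]
ee_rot: [[-0.996, -0.088, 0.0], [-0.088, 0.996, -0.0], [-0.0, -0.0, -1.0]]
ft_force: [-0.2, -0.9, -0.2]
gripper_width: 0.999
gripper_force: 0.0
TCP [ 0.4455 -0.3402  0.0796] tool yaw -174.96324464257106 [-6.54912440e-01  4.20186930e-01  1.88203051e+00 -7.48322899e-06
  8.39369779e-01 -2.31361173e+00]
0.018 [ 0.44517042 -0.34124746  0.02392226] ((453.089599609375, -340.3289794921875), (77.18860626220703, 49.52171325683594), 3.284677505493164) 4359
0.039 [ 0.44539383 -0.34131337  0.04486364] ((446.7167663574219, -340.9881896972656), (33.585670471191406, 9.942290306091309), 3.1434717178344727) 613
0.018 [ 0.3934748  -0.46276085  0.02371562] ((389.2181396484375, -467.7294616699219), (51.43463897705078, 77.5035400390625), 89.91802215576172) 3528
0.039 [ 0.39532164 -0.46627647  0.04420321] ((395.54461669921875, -467.28033447265625), (34.05510330200195, 10.043431282043457), 0.5566583275794983) 613
```

It sprang back: wing and case are both at yaw 3.2°, centre (0.4465,-0.341). Now I'll grip the case across its width.

```bash
python3 -m creep '[1,-0.001,-0.001,0.04,0,0,0.031, 1,-0.001,-0.001,0.07,0,0,0.031, 1,-0.001,-0.001,0.0755,0,0,0.031, 1,-0.001,-0.001,0.0755,0,0,0.031]'; python3 -m creep '[-1,0,0,0,0,0,0, -1,0,0,0,0,0,0, -1,0,0,0,0,0,0, -1,0,0,0,0,0,0, -1,0,0,0,0,0,0, -1,0,0,0,0,0,0]' 35;  python3 -m creep '[-1,0,0,-0.03,0,0,0, -1,0,0,-0.08,0,0,0, -1,0,0,-0.12,0,0,0, -1,0,0,-0.12,0,0,0]' 35
```

```text
t: 10.45
position: [0.446, -0.3407, 0.0035]
ee_rot: [[-0.998, -0.06, -0.002], [-0.06, 0.998, 0.001], [0.002, 0.001, -1.0]]
ft_force: [-0.7, 0.2, 0.6]
gripper_width: 1.003
gripper_force: 0.0
t: 11.05
position: [0.4467, -0.3411, 0.0044]
ee_rot: [[-0.998, -0.06, 0.0], [-0.06, 0.998, 0.0], [-0.0, -0.0, -1.0]]
ft_force: [-0.5, 0.8, 3.7]
gripper_width: 0.538
gripper_force: 35.0
t: 11.45
position: [0.4491, -0.3432, 0.129]
ee_rot: [[-0.998, -0.06, 0.006], [-0.06, 0.998, -0.005], [-0.006, -0.005, -1.0]]
ft_force: [1.0, -0.7, -4.6]
gripper_width: 0.538
gripper_force: 35.0
```

```bash
python3 -m creep '[-1,-0.02,0.042,0,0,0,0.166, -1,-0.04,0.085,0,0,0,0.166, -1,-0.06,0.128,0,0,0,0.166, -1,-0.08,0.171,0,0,0,0.166, -1,-0.1,0.214,0,0,0,0.166, -1,-0.12,0.257,0,0,0,0.166, -1,-0.14,0.3,0,0,0,0.166, -1,-0.155,0.335,0,0,0,0.166, -1,-0.164,0.352,0,0,0,0.166, -1,-0.164,0.352,0,0,0,0.166]' 35; python3 -m creep '[-1,0,0,0.02,0,0,0, -1,0,0,0.02,0,0,0]' 35; python3 look.py w6 latch latch_nose fence_notch; python3 - <<'E'
from h import *
a=cams.grab_frame('top');print([(np.round(d['position'],4).tolist(),round(d['confidence'],2)) for d in cams.landmark_of(a,'fence_notch')])
c=np.load('last.npz')['c']
s=(np.abs(c[...,2]-0.056)<0.004)&(abs(c[...,1])<0.2)&(c[...,0]>.63)&(c[...,0]<.71)
p=c[s];print('fence wrist',p.mean(0),cv2.minAreaRect((p[:,:2]*1000).astype(np.float32)),s.sum())
E
```

```text
t: 12.45
position: [0.5891, 0.0221, 0.1226]
ee_rot: [[-0.995, 0.103, -0.002], [0.103, 0.995, 0.0], [0.002, 0.0, -1.0]]
ft_force: [0.3, -0.3, -4.4]
gripper_width: 0.541
gripper_force: 35.0
t: 12.65
position: [0.5863, 0.0189, 0.1012]
ee_rot: [[-0.994, 0.106, -0.006], [0.106, 0.994, -0.001], [0.006, -0.001, -1.0]]
ft_force: [-0.6, 0.0, -5.0]
gripper_width: 0.539
gripper_force: 35.0
TCP [0.5863 0.0189 0.1012] tool yaw 173.92161502945362 [ 2.99725018e-02  4.26953831e-01  1.80731780e+00 -6.37978241e-04
  9.12990408e-01 -1.43434804e+00]
latch [([0.5846, 0.0216, 0.098], 0.59)]
latch_nose [([0.6199, 0.0147, 0.0986], 0.7)]
fence_notch []
0.018 [0.5691743  0.01482954 0.02793548] ((603.7772827148438, 16.483848571777344), (79.13050842285156, 126.29322814941406), 83.28821563720703) 128
[]
fence wrist [nan nan nan] ((0.0, 0.0), (0.0, 0.0), 0.0) 0<stdin>:5: RuntimeWarning: Mean of empty slice.
  ret = um.true_divide(
```

View pics/w6.png

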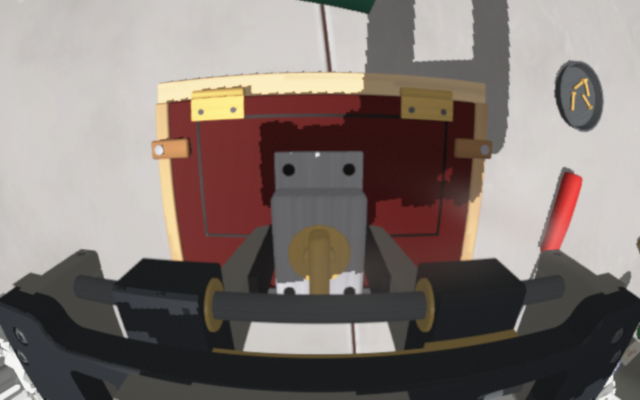

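The wrist view shows the held latch at (318,230) over the door. The gripper bar hides the fence, but both side edges of the door are visible (about x=170 and 470 px). I'll use those to get the door's middle line relative to the latch from this one picture.

```bash
cat > mid.py <<'E'
from h import *
o=sensors.get_obs();p=cams.grab_frame('wrist');c=wcloud(p,o)
R=np.array(o['ee_rot']);T=np.array(o['position']);th=np.radians(-6.1)
u=np.array([np.cos(th),np.sin(th)]);n=np.array([-u[1],u[0]])
d=c[...,:2]-T[:2];a=d@u;b=d@n;z=c[...,2]
print('TCP',T,'tool yaw',np.degrees(np.arctan2(R[1,0],R[0,0])))
im=p['image'].astype(int);ok=p['z_map']>0
red=ok&(abs(z-.028)<.006)&(im[...,0]>1.6*im[...,1])&(im[...,0]>1.6*im[...,2])&(im[...,0]<150)
brd=ok&(z>.008)&(z<.034)&(abs(b)<.2)
for nm,m in(('red',red),('board',brd)):
  L=[]
  for x in np.arange(-.13,.02,.005):
    k=m&(abs(a-x)<.0025)
    if k.sum()>5:L.append((x,b[k].min(),b[k].max()))
  L=np.array(L);L2=L[(L[:,2]-L[:,1]>.24)]
  print(nm);print(np.round(np.c_[L2,(L2[:,1]+L2[:,2])/2,L2[:,2]-L2[:,1]],4))
h=T[2]
for nm,lo,hi in(('case',.016,.021),('wing',.037,.044)):
  k=ok&(z-h>lo)&(z-h<hi)&(abs(b)<.03)&(abs(a)<.06)
  q=np.c_[a[k],b[k]]*1000
  if len(q)>9: print(nm,np.round(q.mean(0),1),cv2.minAreaRect(q.astype(np.float32)),len(q))
E
python3 mid.py
```

```text
TCP [0.58939891 0.01965418 0.10473651] tool yaw 173.90873169864963
red
[[-9.000e-02 -1.295e-01  1.296e-01  0.000e+00  2.592e-01]
 [-8.500e-02 -1.293e-01  1.302e-01  4.000e-04  2.595e-01]
 [-8.000e-02 -1.275e-01  1.293e-01  9.000e-04  2.568e-01]
 [-7.500e-02 -1.277e-01  1.296e-01  1.000e-03  2.573e-01]
 [-7.000e-02 -1.281e-01  1.293e-01  6.000e-04  2.574e-01]
 [-6.500e-02 -1.289e-01  1.298e-01  4.000e-04  2.587e-01]
 [-6.000e-02 -1.282e-01  1.302e-01  1.000e-03  2.584e-01]
 [-4.500e-02 -1.274e-01  1.290e-01  8.000e-04  2.565e-01]
 [-4.000e-02 -1.291e-01  1.300e-01  5.000e-04  2.591e-01]
 [-3.500e-02 -1.294e-01  1.297e-01  1.000e-04  2.591e-01]
 [-3.000e-02 -1.285e-01  1.297e-01  6.000e-04  2.582e-01]
 [-2.500e-02 -1.283e-01  1.289e-01  3.000e-04  2.572e-01]
 [-2.000e-02 -1.280e-01  1.291e-01  5.000e-04  2.571e-01]
 [-1.500e-02 -1.276e-01  1.220e-01 -2.800e-03  2.495e-01]
 [-5.000e-03 -1.281e-01  1.184e-01 -4.800e-03  2.465e-01]
 [ 0.000e+00 -1.286e-01  1.284e-01 -1.000e-04  2.570e-01]
 [ 5.000e-03 -1.280e-01  1.285e-01  2.000e-04  2.565e-01]
 [ 1.000e-02 -1.277e-01  1.294e-01  9.000e-
[... 750 characters left out ...]
  0.0012  0.2867]
 [-0.03   -0.1416  0.1431  0.0008  0.2847]
 [-0.025  -0.1425  0.1435  0.0005  0.286 ]
 [-0.02   -0.1415  0.1443  0.0014  0.2858]
 [-0.015  -0.1416  0.1441  0.0013  0.2857]
 [-0.01   -0.1423  0.1437  0.0007  0.286 ]
 [-0.005  -0.1428  0.1439  0.0006  0.2867]
 [ 0.     -0.1422  0.1443  0.001   0.2865]
 [ 0.005  -0.1426  0.1435  0.0005  0.2861]
 [ 0.01   -0.1418  0.1437  0.0009  0.2855]
 [ 0.015  -0.1417  0.1444  0.0013  0.2861]]
case [-7.5 -0.5] ((-2.665691375732422, 0.055812835693359375), (58.374324798583984, 59.82278060913086), 0.568511962890625) 7156
wing [-3.3 -0.2] ((-2.162747383117676, -0.5516586303710938), (59.812076568603516, 29.60645866394043), 86.0484390258789) 1505
```

The door's middle line is 0.8 mm to +y of the tool centre, constant along the length, so the −6.1° yaw is confirmed. The fence is about 45 mm ahead of the nose. I'll go down onto the door, 25 mm short of the fence.

```bash
python3 -m creep '[-1,-0.01,0.001,0.03,0,0,0, -1,-0.02,0.001,0.055,0,0,0, -1,-0.02,0.001,0.066,0,0,0, -1,-0.02,0.001,0.069,0,0,0, -1,-0.02,0.001,0.071,0,0,0, -1,-0.02,0.001,0.071,0,0,0, -1,-0.02,0.001,0.071,0,0,0]' 35; python3 mid.py | egrep 'TCP|case|wing'; python3 - <<'E'
from h import *
b=cams.grab_frame('scene');t=cams.grab_frame('top')
x=cv2.resize(b['image'][150:240,260:400],None,fx=4,fy=4,interpolation=cv2.INTER_CUBIC)
y=cv2.resize(t['image'][140:230,235:345],None,fx=4,fy=4,interpolation=cv2.INTER_CUBIC)
save('s7',np.vstack([x[:300],np.pad(y[:300],((0,0),(0,x.shape[1]-y.shape[1]),(0,0)))]))
E
```

```text
t: 13.75
position: [0.6096, 0.019, 0.0341]
ee_rot: [[-0.994, 0.106, 0.001], [0.106, 0.994, 0.0], [-0.001, 0.0, -1.0]]
ft_force: [-0.1, -0.8, -4.0]
gripper_width: 0.54
gripper_force: 35.0
TCP [0.60955539 0.01902276 0.03412367] tool yaw 173.94025748965078
case [-4.5 -0.4] ((14.116348266601562, -0.13535118103027344), (91.59229278564453, 59.930686950683594), 0.15782885253429413) 7543
wing [-3.3 -0.3] ((-2.1181716918945312, -0.6310615539550781), (59.63321304321289, 29.937013626098633), 84.97210693359375) 1512
```

View pics/s7.png

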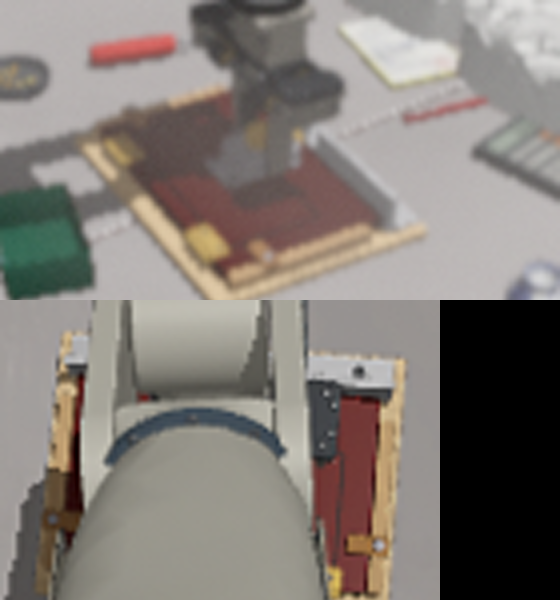

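The scene camera (upper part of the picture) shows the latch held just above the door, short of the fence. The arm covers the top view. I'll lower the last bit and advance slowly.

```bash
python3 -m creep '[-1,0,0,0.001,0,0,0, -1,0,0,0.0015,0,0,0, -1,-0.002,0,0.0015,0,0,0, -1,-0.004,0,0.0015,0,0,0, -1,-0.006,0,0.0015,0,0,0, -1,-0.008,0,0.0015,0,0,0, -1,-0.01,0,0.0015,0,0,0, -1,-0.012,0,0.0015,0,0,0, -1,-0.013,0,0.0015,0,0,0, -1,-0.013,0,0.0015,0,0,0]' 35;  python3 -m creep '[-1,-0.001,0,0,0,0,0, -1,-0.002,0,0,0,0,0, -1,-0.003,0,0,0,0,0, -1,-0.003,0,0,0,0,0]' 35
```

```text
t: 14.9
position: [0.6221, 0.0177, 0.0325]
ee_rot: [[-0.994, 0.106, -0.0], [0.106, 0.994, 0.0], [0.0, 0.0, -1.0]]
ft_force: [-3.3, 0.9, 6.4]
gripper_width: 0.542
gripper_force: 35.0
t: 15.3
position: [0.625, 0.0174, 0.0324]
ee_rot: [[-0.994, 0.106, -0.0], [0.106, 0.994, 0.0], [0.0, 0.0, -1.0]]
ft_force: [-3.3, 0.5, 6.3]
gripper_width: 0.543
gripper_force: 35.0
```

No obstruction: the −3.3 N is sliding friction, so the bolt is in the notch. On in small steps.

```bash
python3 -m creep '[-1,-0.001,0,0,0,0,0, -1,-0.002,0,0,0,0,0, -1,-0.003,0,0,0,0,0, -1,-0.004,0,0,0,0,0, -1,-0.005,0,0,0,0,0, -1,-0.006,0,0,0,0,0, -1,-0.006,0,0,0,0,0]' 35;  python3 -m creep '[-1,-0.0005,0,0,0,0,0, -1,-0.001,0,0,0,0,0, -1,-0.001,0,0,0,0,0]' 35;python3 -m creep '[-1,-0.0005,0,0,0,0,0, -1,-0.001,0,0,0,0,0, -1,-0.001,0,0,0,0,0]' 35
```

```text
t: 16.0
position: [0.6309, 0.0167, 0.0324]
ee_rot: [[-0.994, 0.106, -0.0], [0.106, 0.994, 0.0], [0.0, 0.0, -1.0]]
ft_force: [-3.8, -0.2, 6.0]
gripper_width: 0.54
gripper_force: 35.0
t: 16.3
position: [0.6318, 0.0166, 0.0324]
ee_rot: [[-0.994, 0.106, -0.0], [0.106, 0.994, 0.0], [0.0, 0.0, -1.0]]
ft_force: [-3.5, 0.1, 6.2]
gripper_width: 0.543
gripper_force: 35.0
t: 16.6
position: [0.6328, 0.0165, 0.0325]
ee_rot: [[-0.994, 0.106, -0.0], [0.106, 0.994, 0.0], [0.0, 0.0, -1.0]]
ft_force: [-4.0, 0.2, 5.2]
gripper_width: 0.537
gripper_force: 35.0
```

```bash
for i in 1 2 3 ; do echo; done; python3 -m creep '[-1,-0.0005,0,0,0,0,0, -1,-0.001,0,0,0,0,0, -1,-0.001,0,0,0,0,0]' 35;python3 -m creep '[-1,-0.0005,0,0,0,0,0, -1,-0.0005,0,0,0,0,0]' 35;python3 -m creep '[-1,-0.0005,0,0,0,0,0, -1,-0.0005,0,0,0,0,0]' 35
```

```text
t: 16.9
position: [0.6338, 0.0164, 0.0325]
ee_rot: [[-0.994, 0.106, -0.0], [0.106, 0.994, 0.0], [0.0, 0.0, -1.0]]
ft_force: [-4.6, 0.7, 4.9]
gripper_width: 0.543
gripper_force: 35.0
t: 17.1
position: [0.6338, 0.0164, 0.0324]
ee_rot: [[-0.994, 0.106, -0.001], [0.106, 0.994, 0.0], [0.001, 0.0, -1.0]]
ft_force: [-5.9, 0.7, 7.5]
gripper_width: 0.542
gripper_force: 35.0
t: 17.3
position: [0.6338, 0.0164, 0.0324]
ee_rot: [[-0.994, 0.106, -0.002], [0.106, 0.994, 0.0], [0.002, 0.0, -1.0]]
ft_force: [-6.2, 1.2, 8.1]
gripper_width: 0.538
gripper_force: 35.0
```

Contact with the fence: TCP x has stopped at 0.6338. Now I'll build up the push to about 15 N at the wrist, 12 plus friction.

```bash
python3 -m creep '[-1,-0.0005,0,0,0,0,0, -1,-0.001,0,0,0,0,0, -1,-0.001,0,0,0,0,0]' 40;python3 -m creep '[-1,-0.0005,0,0,0,0,0, -1,-0.001,0,0,0,0,0, -1,-0.001,0,0,0,0,0]'
```

```text
t: 17.6
position: [0.6339, 0.0164, 0.0324]
ee_rot: [[-0.994, 0.106, -0.004], [0.106, 0.994, 0.0], [0.004, -0.0, -1.0]]
ft_force: [-10.3, 1.7, 12.7]
gripper_width: 0.543
gripper_force: 40.0
t: 17.9
position: [0.6339, 0.0164, 0.0324]
ee_rot: [[-0.994, 0.106, -0.006], [0.106, 0.994, 0.001], [0.006, -0.0, -1.0]]
ft_force: [-14.8, 2.3, 15.5]
gripper_width: 0.541
gripper_force: 40.0
```

```bash
python3 -m creep '[-1,0,0,0,0,0,0, -1,0,0,0,0,0,0, -1,0,0,0,0,0,0, -1,0,0,0,0,0,0, -1,0,0,0,0,0,0, -1,0,0,0,0,0,0, -1,0,0,0,0,0,0, -1,0,0,0,0,0,0]'; python3 mid.py | egrep 'TCP|case|wing'; python3 look.py w8 latch latch_nose turn_grip
```

```text
t: 18.7
position: [0.6339, 0.0164, 0.0324]
ee_rot: [[-0.994, 0.106, -0.006], [0.106, 0.994, 0.001], [0.006, -0.0, -1.0]]
ft_force: [-14.5, 1.4, 14.5]
gripper_width: 0.544
gripper_force: 40.0
TCP [0.63390041 0.01642657 0.03242264] tool yaw 173.925903508601
case [-7.5 -0.4] ((-2.7241744995117188, -0.017469406127929688), (59.88099670410156, 58.14700698852539), 89.68378448486328) 7199
wing [-3.1 -0.2] ((-1.8511037826538086, -0.7115306854248047), (59.62223434448242, 29.955039978027344), 84.24058532714844) 1518
TCP [0.6339 0.0164 0.0324] tool yaw 173.9282136825406 [ 2.32007126e-02  5.80346830e-01  1.73280736e+00  8.80854758e-04
  8.34219366e-01 -1.44221684e+00]
latch []
latch_nose [([0.6665, 0.0127, 0.0323], 0.59)]
turn_grip [([0.6367, 0.0132, 0.0648], 0.88)]
0.018 [0.59946723 0.03692477 0.02826603] ((621.0482788085938, 17.940393447875977), (52.128387451171875, 78.98193359375), 86.21234130859375) 23
0.039 [0.60656527 0.01827643 0.04604952] ((630.7293090820312, 16.338390350341797), (50.30689239501953, 57.85625076293945), 84.1805191040039) 604
```

View pics/w8.png

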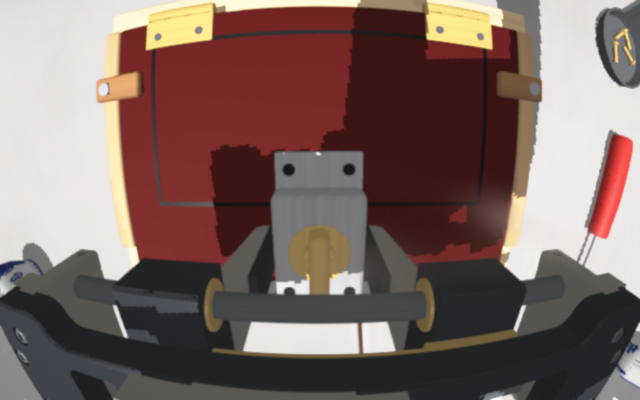

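The latch lies at (318,230), square and central on the door. The wing is straight, it has not slipped in the grip, and the push is steady at about 14.5 N at the wrist (about 11–12 N on the fence). Handing in.

```bash
python3 -c "
from workcell import arm
print(arm.close_job())"
```

```text
the job is handed in; nothing more can be done
None
```

I tried the latch's thumb-turn to its stop and it sprang back. I then set the latch on the door, bolt in the notch as far as position and force readings show (the gripper hid it from the cameras), and handed the job in still pressing it on the fence at an estimated 11–12 N; no verdict came back.

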